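# Free the sagging bolt of the dust box and hold its gate ajar

### The job

Lift the canister by its handle off the drip stand in front of the dust box and set it down gently, upright on the desk beside the stand (within 30 cm of it) and clear of the gate's swing. The gate's bolt has sagged and its hooked nose hangs behind the bent-up lip of the keeper, so take the bolt by its black knob, lift it over the lip while you draw it back all the way, then keep hold of the knob and pull the self-closing gate about 30 degrees ajar so that I can reach inside. Finish while holding the gate there by the knob, with the bolt drawn; leave the paste pot, dropper bottle and carton alone.

Things in the scene. Friction and masses are not known exactly. Their poses are not given: they have to be found in the camera images.
- dust_box: fixed grey dust box with aluminium posts and clear panes, 140 (its x) x 260 (its y) x 146 mm high; origin under the centre of its base on the desk; its -x side is the front with the gate, its +y side has the keeper post (left seen from the front). Front faces of the posts at box x = -70 mm; nothing stands above the clear top
- gate_hinge (a point): point on the gate's vertical hinge axis, box x = -74, y = -113 mm, at 176 mm height (about the height of the knob's centre)
- gate (a joint): gate angle in rad: 0 shut, grows as its free (+y) end swings out to the front (box -x), counter-clockwise from above, up to 1.2. Gate 222 mm wide, 34 to 134 mm above the desk, front face flush with the posts. Spring hinge: it shuts itself, with 0.25 N m when shut and 0.5 N m at 0.5 rad (about 4 N at the knob)
- bolt_slide (a joint): how far the bolt is drawn back, in m: 0 shot, 0.036 fully drawn; drawing moves it along the gate towards the hinge (box -y with the gate shut). The nose clears the keeper at 0.018. It stays where it is left; friction about 1 N
- bolt_rod (a joint): lift angle of the bolt bar in rad: 0 sagging as found (its weight brings it back), up to 0.16. It turns up about a pin at its tail, 80 mm from the knob towards the hinge, 119 mm above the desk; 0.16 raises the knob 13 mm. The nose clears the lip from 0.08 (knob raised 6.5 mm) and must stay lifted until drawn 0.016 m; unlifted it catches after 1 to 2 mm
- bolt_knob: black round knob on an upright stem on the bolt, 18 mm across, 24 mm high, about 177 mm above the desk as found; origin at its centre, z up, y along the bar to the nose. Only its own 9 mm stem is beside or below it for 24 mm; it is 10 mm in front of the gate's face, 160 mm from the hinge axis as found. About 2 N lifts it
- stand: fixed white round drip stand, 84 mm in diameter, 22 mm high over its 4 mm rim, the floor inside (76 mm wide) at 16 mm; origin under its centre on the desk. The gate, once free, passes above it but not above the canister
- canister: loose steel canister with a closed blue lid and an arched handle, 0.2 to 0.35 kg, body 66 mm in diameter and 74 mm high, 128 mm high over the handle, which spans 76 mm along the canister's y; origin at the centre of its underside, z up. It stands on the stand as found
- canister_grip (a point): middle of the black grip of the canister's handle: a bar 12 mm thick and 40 mm long lying along the canister's y, centred 122 mm above the canister's underside; 42 mm of free space under it
- paste_pot: bystander: white and blue paste pot, 68 mm in diameter, 43 mm high, origin under its centre
- dropper_bottle: bystander: brown dropper bottle, 33 mm in diameter, 102 mm high, origin under its centre
- strip_carton: bystander: white carton, 44 x 67 x 26 mm, origin under its centre
- gate_leaf: the gate itself: aluminium frame with a clear pane, 222 x 12 x 100 mm; origin on the hinge axis at desk height, y towards its free edge, x into the box with the gate shut
- micromotor_unit: fixed grey micromotor control unit beyond the stand to the left, about 120 x 150 mm on the desk and 90 mm high; origin about under its centre. Keep clear of it
- magnifier_lamp: fixed white magnifier lamp; never moves. Keep the arm clear of it: its ring head fills x 0.39 to 0.60, y 0.10 to 0.25, z 0.13 to 0.36 m; its arm runs from there back and left to x 0.89, y 0.49, at z up to 0.42 m. Clear ways past it: in front at x below 0.30, or with the fingertips above z = 0.43. Its origin is inside its outline and of no use
There are look-alikes about, which are no part of the job. There is more than one size of the canister; the job needs the larger.

How it is judged:
By the outcome, as a careful person would: the job done as asked, in the order asked, and still so for the second after the job is handed in, while the arm keeps its last pose, push and grip.
It also fails if it takes over 64 s, if anything falls off the work surface, if the arm or the gripper's body presses on something with over 40 N, if the wrist force passes 120 N, or if a joint passes its speed limit or range.

### The arm

A 6-joint arm with a two-finger parallel gripper is mounted at the origin on a cart in front of the work surface, level with it; the furniture and walls round the work are solid. World frame = base frame: x ahead of the robot, y to its left, z up, the work surface at z = 0. Lengths are in mm, angles in degrees, forces in N, time in s.
With the tool pointing down it reaches from about 350 to 875 mm from the base axis. Payload 4.2 kg.
Tool frame: the origin (TCP) lies midway between the tips of the shut fingers; the grasp point (between the pads) lies 19 mm behind it; z points along the fingers, y is the line along which they close (so a half turn about z gives the same grasp; the last joint's range is limited). The gripper opens to 87 mm and grips with 3 to 60 N. Pads are 19 mm wide; open, the fingers measure 117 mm over their backs; the gripper's body (75 mm by 190 mm) begins 51 mm behind the grasp point.
Start: joints at [90.333, 22.042, 0.453, 0, -68.411, -14.817], TCP at [156.291, 605.122, 222.55] pointing down, gripper open.
Joint ranges: [-179.83, 179.83], [-69.29, 118.12], [-61.27, 80.66], [-181.25, 117.63], [-171.15, -9.14], [-177.46, 177.46]. Speed limits (degrees/s): [159.86, 159.86, 180, 180, 180, 180].

### API

Orientations are given as a 3x3 rotation matrix whose columns are the frame's x, y, z axes.
In Python, from plant import manip gives the robot as it stands.
- The arm moves only by the tool drive_tool, never from a script. Its argument "steps" is a list of rows, each an object with "slide": the shift along the tool's x, y, z as a fraction of full scale, a list of three; "yaw": the turn about the tool's z as a fraction of full scale. A call has 1 to 8 rows; each row shifts and turns the commanded pose from where the row before left it, along the tool's axes as they then stand; what a row does not reach is not made up. Full scale, the value 1, is 0.025 m for a shift and 0.12 rad for a turn. A row lasts 1/8 s, in which the tool goes at most 62.5 mm and 10.7 degrees, less where a joint would pass 70% of its speed; a pose out of reach is approached as far as the arm can. A call with a number of a shift or a turn outside -1 to 1 is refused whole. A call with a gripper value outside its range is refused whole. "grip" is the closure, from 0 (fully open) to 1 (shut), set as the call begins (left out, the last holds). The fingers move at their own pace and stop on an object; "grip_force" is the grip in N (left out, the last holds). Time passes only in rows, so rows that do not move let the fingers close. It gives the time, the measured TCP pose, the force, the opening and the grip force at its end, in the units of the state.
- manip.sense(): the state, without advancing time (a new reading comes with each control period).
- manip.read_camera(name): name is "side" or "top" or "wrist"; returns (picture, depth): 420x560x3 uint8, red, green, blue; 420x560 float32, mm along the optical axis (not along the pixel's ray), 0 where there is no reading.
- manip.calibration(name): a dict with "fx", "fy", "cx", "cy" (pixels), "k1" (the pictures are not rectified: a ray, as slopes to the right and down, at radius r is drawn at 1 + k1 r^2 times it, then the intrinsics apply), "T" (4x4, takes a point from camera to world coordinates). Camera axes: x right, y down, z forward; pixel columns grow to the right and rows downward; lengths in mm; the calibration is good to about 2 mm. A picture is of the moment at which its call begins: read the wrist's pose just before it. calibration takes no time and is no camera call; for the wrist camera it gives the pose at the moment of the call.
- manip.sign_off(): hands the job in; it is judged then, once.
The state is a dict: "time_s": time; "joint_positions": joint angles; "qd": joint speeds; "effort": joint torques, N m; "ee_pos": TCP position; "eef_rot": TCP orientation; "wrist_force": force on the tool from outside, world axes, zero at the start; "torque": the same for the moment, N m; "gripper_width": opening from 0.0 (shut) to 1.0 (fully open); "grasp_force": force on a finger pad.
Only numpy, scipy, OpenCV 4.12 (cv2) and the standard library are available. Lean on these libraries where they do the work, as an engineer would, in place of code of your own. Each camera call takes 0.05 s, during which the arm holds its last target. There are 200 camera calls.

## Working session

There is one attempt and no reset: what is moved stays moved. The work goes in short steps, Python scripts to look and compute and a tool call to move; the robot and the scene stay as the last step left them, time stands still between calls to the robot, and variables do not carry over. Pictures are saved under pics/ and viewed, at most 10 in all, crops included, and the job is handed in when it is done.

Besides the shell and the picture viewer there is one more tool, called after "Emit:" as name(argument=value, ...) on one line, values as JSON. drive_tool: Moves the arm, as the interface text tells. Shift numbers are shares of 0.025 m and turn numbers shares of 0.12 rad, none past 1 either way. Its arguments: {"type":"object","properties":{"steps":{"type":"array","items":{"type":"object","properties":{"slide":{"type":"array","items":{"type":"number"}},"yaw":{"type":"number"}}}},"grip":{"type":"number"},"grip_force":{"type":"number"}},"required":["steps"]}

```bash
ls; mkdir -p pics; cat > h.py <<'E'
import numpy as np, cv2
from plant import manip
def snap(name,fn):
    c=manip.calibration(name); im,d=manip.read_camera(name)
    cv2.imwrite(f'pics/{fn}.png',im[:,:,::-1]); np.savez(f'pics/{fn}.npz',im=im,d=d,**{k:np.array(c[k]) for k in('fx','fy','cx','cy','k1','T')})
def load(fn): return np.load(f'pics/{fn}.npz')
def rays(z,u,v):
    K=np.array([[z['fx'],0,z['cx']],[0,z['fy'],z['cy']],[0,0,1.]])
    p=cv2.undistortPoints(np.stack([np.ravel(u),np.ravel(v)],1).astype(float)[:,None],K,np.array([float(z['k1']),0,0,0]))[:,0]
    return np.c_[p,np.ones(len(p))]
def cloud(z):
    v,u=np.mgrid[:420,:560]; r=rays(z,u,v)*z['d'].reshape(-1,1)
    return (r@z['T'][:3,:3].T+z['T'][:3,3]).reshape(420,560,3)
def tri(obs):
    A=np.zeros((3,3));b=np.zeros(3)
    for z,u,v in obs:
        d=z['T'][:3,:3]@rays(z,[u],[v])[0]; d/=np.linalg.norm(d); P=np.eye(3)-np.outer(d,d); A+=P;b+=P@z['T'][:3,3]
    p=np.linalg.solve(A,b)
    res=[np.linalg.norm(np.cross(p-z['T'][:3,3],(lambda d:d/np.linalg.norm(d))(z['T'][:3,:3]@rays(z,[u],[v])[0]))) for z,u,v in obs]
    return p,res
E
python3 - <<'E'
from h import *
s=manip.sense(); print({k:np.round(v,3).tolist() for k,v in s.items()})
for n in('side','top','wrist'):
    snap(n,n+'0'); z=load(n+'0'); print(n,np.round(z['T'],3).tolist(),z['fx'],z['k1'])
a=cv2.imread('pics/side0.png');b=cv2.imread('pics/top0.png')
E
```

```text
pics
{'time_s': 0.0, 'joint_positions': [90.333, 22.092, 0.381, -0.029, -68.412, -14.817], 'qd': [0.088, -0.015, 0.05, -0.007, 0.069, -0.029], 'effort': [-0.0, -39.067, 18.74, 4.22, 0.011, -0.0], 'ee_pos': [156.147, 604.565, 221.455], 'eef_rot': [[0.968, -0.25, -0.0], [-0.25, -0.968, -0.002], [0.0, 0.002, -1.0]], 'wrist_force': [0.637, 0.088, -0.817], 'torque': [0.012, 0.015, 0.02], 'grasp_force': 0.0, 'gripper_width': 1.001}
side [[-0.983, -0.118, 0.137, 412.128], [-0.181, 0.624, -0.76, 714.033], [0.004, -0.772, -0.636, 758.392], [0.0, 0.0, 0.0, 1.0]] 380.0924844978184 0.011264715813142694
top [[-0.012, -0.981, 0.195, 292.124], [-1.0, 0.007, -0.026, -114.697], [0.024, -0.195, -0.981, 1370.59], [0.0, 0.0, 0.0, 1.0]] 400.8972705314994 -0.05471703339999048
wrist [[-0.25, -0.935, -0.25, 223.848], [-0.968, 0.242, 0.063, 588.42], [0.001, 0.258, -0.966, 383.88], [0.0, 0.0, 0.0, 1.0]] 343.23073872709665 -0.06771090096737074
```

View pics/side0.png

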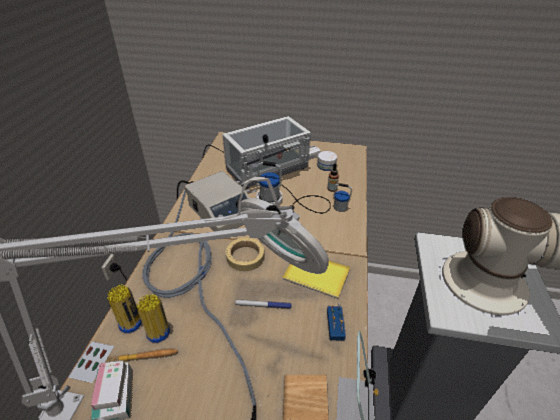

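View pics/top0.png

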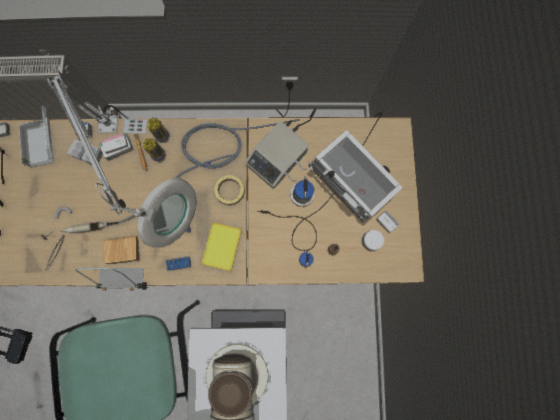

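The side view shows the dust box at the far end, centred near (265,150). The knob is at about (265,138), the blue canister in front of it at (268,182), and the small look-alike canister at (342,198). In the top view the knob is near (330,178), the larger canister is on the stand at (304,190), and the small one is at (306,259). The pot is at (373,240), the dropper at (333,249) and the carton at (388,222).

```bash
python3 - <<'E'
from h import *
z=load('top0'); P=cloud(z)
for n,u,v in [('can',304,190),('canR',304,183),('knob',330,178),('boxA',312,167),('boxB',367,216),('boxC',400,184),('boxD',346,135),('pot',373,240),('small',306,259),('drop',333,249),('carton',388,222),('unit',278,155)]:
    print(n,P[v,u].round(),)
c=cv2.resize(z['im'][120:280,240:420][:,:,::-1],(720,640),interpolation=cv2.INTER_CUBIC)[:600]
cv2.imwrite('pics/topc.png',c)
s=load('side0'); c=cv2.resize(s['im'][110:220,180:370][:,:,::-1],(760,440),interpolation=cv2.INTER_CUBIC); cv2.imwrite('pics/sidec.png',c)
E
```

```text
can [ 582. -223.  137.]
canR [ 604. -223.  142.]
knob [ 619. -305.  146.]
boxA [ 673. -256.   88.]
boxB [ 502. -426.  109.]
boxC [ 635. -579.   -3.]
boxD [ 764. -363.  145.]
pot [ 431. -458.   44.]
small [ 368. -228.   86.]
drop [ 400. -318.   75.]
carton [ 494. -519.   25.]
unit [ 718. -143.   77.]
```

View pics/topc.png

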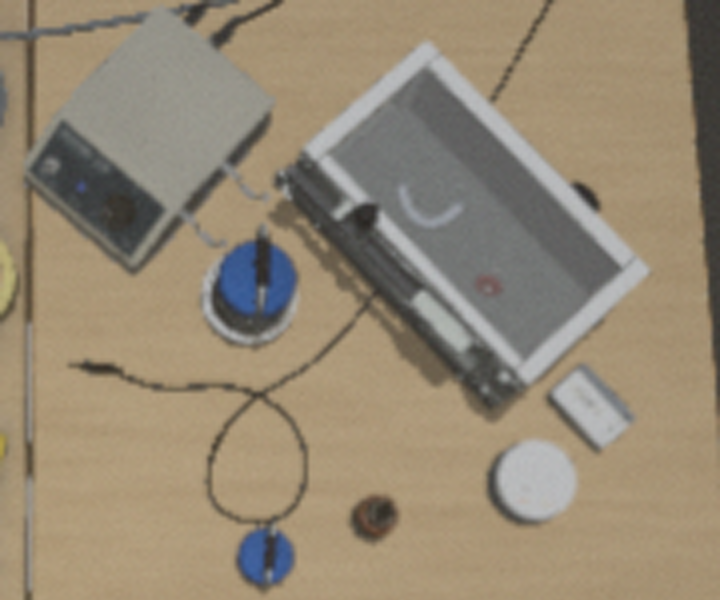

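View pics/sidec.png

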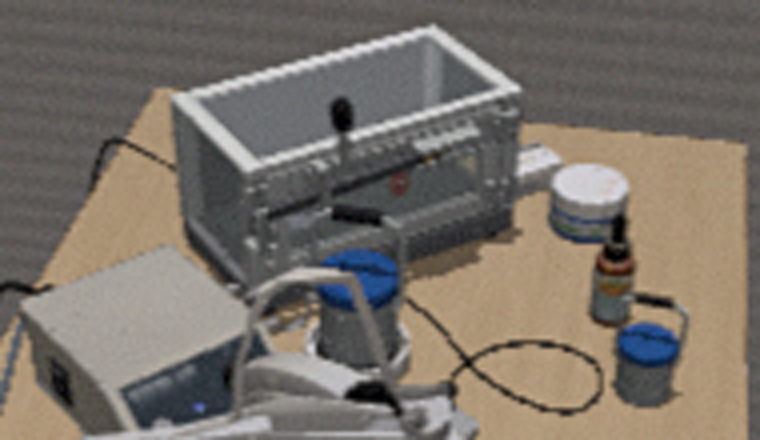

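The crops show the handle grip running roughly along world x: top view (263,258), side view (357,214). The knob is at (366,215) in the top crop and (342,113) in the side crop. There is bare desk at about (130,460) in the top crop, left of the cable loop.

```bash
python3 - <<'E'
from h import *
t=load('top0');s=load('side0')
f=lambda x,y:(240+(x+.5)/4-.5,120+(y+.5)/4-.5)
g=lambda x,y:(180+(x+.5)/4-.5,110+(y+.5)/4-.5)
print('grip',tri([(t,*f(263,258)),(s,*g(357,214))]))
print('knob',tri([(t,*f(366,215)),(s,*g(342,113))]))
print('postKeep',tri([(t,*f(305,153)),(s,*g(248,165))]))
print('postHinge',tri([(t,*f(527,377)),(s,*g(518,92))]))
P=cloud(t)
def onz(z,u,v,h):
    d=z['T'][:3,:3]@rays(z,[u],[v])[0]; o=z['T'][:3,3]; return o+d*(h-o[2])/d[2]
for n,c,h in [('place',(130,460),0),('small',(266,557),60),('plug',(75,365),0),('keepcorner',(305,153),146),('hingecorner',(527,377),146),('backH',(645,268),146),('backK',(430,43),146),('unitcorner',(135,270),90),('stand',(250,300),20),('loopleft',(207,480),3)]: print(n,onz(t,*f(*c),h).round(1))
E
```

```text
grip (array([ 600.08457327, -227.44290874,  137.12300721]), [np.float64(1.416127633825838), np.float64(1.4161276338255588)])
knob (array([ 625.41049381, -304.63385426,  176.65403787]), [np.float64(0.06931834246851012), np.float64(0.06931834246825391)])
postKeep (array([ 688.01618563, -262.12710409,  147.45591887]), [np.float64(2.716091970445483), np.float64(2.716091970445518)])
postHinge (array([ 502.27994876, -432.84008099,  139.38279411]), [np.float64(1.2721092187871514), np.float64(1.272109218787227)])
place [ 458.1 -121.2    0. ]
small [ 370.4 -230.9   60. ]
plug [541.3 -74.2   0. ]
keepcorner [ 685.6 -262.4  146. ]
hingecorner [ 502.4 -431.2  146. ]
backH [ 589.6 -531.3  146. ]
backK [ 779.  -367.6  146. ]
unitcorner [ 603.8 -126.2   90. ]
stand [ 593.6 -225.9   20. ]
loopleft [ 439.9 -186.9    3. ]
```

Emit:
drive_tool(steps=[{"slide": [0, 0, -1], "yaw": -1}, {"slide": [0, 0, -1], "yaw": -1}, {"slide": [0, 0, -1], "yaw": -0.1}, {"slide": [0, 0, -1]}, {"slide": [0, 0, -1]}, {"slide": [0, 0, -1]}, {"slide": [0, 0, -1]}, {"slide": [0, 0, -1]}], grip=0)

```text
invalid input
```

Emit:
drive_tool(steps=[{"slide": [0, 0, -1], "yaw": -1}, {"slide": [0, 0, -1], "yaw": -1}, {"slide": [0, 0, -1], "yaw": -0.1}, {"slide": [0, 0, -1], "yaw": 0}, {"slide": [0, 0, -1], "yaw": 0}, {"slide": [0, 0, -1], "yaw": 0}, {"slide": [0, 0, -1], "yaw": 0}, {"slide": [0, 0, -1], "yaw": 0}])

```text
time_s: 1.15
ee_pos: [156.2, 604.9, 422.9]
eef_rot: [[1.0, -0.001, -0.0], [-0.001, -1.0, -0.001], [-0.0, 0.001, -1.0]]
wrist_force: [-0.4, -0.0, -0.1]
gripper_width: 0.999
grasp_force: 0.0
```

Emit:
drive_tool(steps=[{"slide": [0, 1, -1], "yaw": 0}, {"slide": [0.4, 1, -1], "yaw": 0}, {"slide": [0.6, 1, 0], "yaw": 0}, {"slide": [0.6, 1, 0], "yaw": 0}, {"slide": [0.6, 1, 0], "yaw": 0}, {"slide": [0.6, 1, 0], "yaw": 0}, {"slide": [0.6, 1, 0], "yaw": 0}, {"slide": [0.6, 1, 0], "yaw": 0}])

```text
time_s: 2.15
ee_pos: [256.7, 403.7, 472.4]
eef_rot: [[1.0, -0.001, -0.0], [-0.001, -1.0, -0.0], [-0.0, 0.0, -1.0]]
wrist_force: [-0.4, 0.0, 0.6]
gripper_width: 0.999
grasp_force: 0.0
```

Emit:
drive_tool(steps=[{"slide": [0.6, 1, 0], "yaw": 0}, {"slide": [0.6, 1, 0], "yaw": 0}, {"slide": [0.6, 1, 0], "yaw": 0}, {"slide": [0.6, 1, 0], "yaw": 0}, {"slide": [0.6, 1, 0], "yaw": 0}, {"slide": [0.6, 1, 0], "yaw": 0}, {"slide": [0.6, 1, 0], "yaw": 0}, {"slide": [0.6, 1, 0], "yaw": 0}])

```text
time_s: 3.15
ee_pos: [376.2, 203.6, 472.5]
eef_rot: [[1.0, -0.001, -0.0], [-0.001, -1.0, 0.0], [-0.0, -0.0, -1.0]]
wrist_force: [0.2, 0.4, -0.1]
gripper_width: 1.001
grasp_force: 0.0
```

Emit:
drive_tool(steps=[{"slide": [0.4, 1, 0], "yaw": 0}, {"slide": [0.4, 1, 0], "yaw": 0}, {"slide": [0.4, 1, 0], "yaw": 0}, {"slide": [0.4, 1, 0], "yaw": 0}, {"slide": [0.4, 1, 0], "yaw": 0}, {"slide": [0.4, 1, 0], "yaw": 0}, {"slide": [0.4, 1, 0], "yaw": 0}, {"slide": [0.4, 1, 0], "yaw": 0}])

```text
time_s: 4.15
ee_pos: [455.7, 3.6, 472.4]
eef_rot: [[1.0, -0.001, -0.0], [-0.001, -1.0, 0.0], [-0.0, -0.0, -1.0]]
wrist_force: [0.7, 0.5, 0.2]
gripper_width: 1.001
grasp_force: 0.0
```

Emit:
drive_tool(steps=[{"slide": [0.4, 1, 0], "yaw": 0}, {"slide": [0.4, 1, 0], "yaw": 0}, {"slide": [0.4, 1, 0], "yaw": 0}, {"slide": [0.4, 1, 0], "yaw": 0}, {"slide": [0.4, 1, 0.5], "yaw": 0}, {"slide": [0.4, 1, 1], "yaw": 0}, {"slide": [0.4, 1, 1], "yaw": 0}, {"slide": [0.4, 1, 1], "yaw": 0}])

```text
time_s: 5.15
ee_pos: [535.5, -196.4, 384.0]
eef_rot: [[1.0, -0.001, -0.0], [-0.001, -1.0, 0.0], [-0.0, -0.0, -1.0]]
wrist_force: [0.9, 0.6, 0.4]
gripper_width: 1.005
grasp_force: 0.0
```

```bash
python3 - <<'E'
from h import *
snap('wrist','w1'); z=load('w1'); P=cloud(z); im=z['im'].astype(int)
m=P[:,:,2]
print('T',z['T'][:3].round(2).tolist())
# handle grip: dark points z 120..150 near (600,-227)
dark=im.max(2)<70
k=dark&(abs(P[:,:,0]-600)<45)&(abs(P[:,:,1]+227)<35)&(m>122)&(m<155)
v,u=np.nonzero(k); print('grip px',len(u),u.mean(),v.mean(),u.min(),u.max(),v.min(),v.max(),P[k].mean(0),np.percentile(P[k],[5,95],axis=0))
q=P[k][:,:2]; c=np.cov((q-q.mean(0)).T); w,V=np.linalg.eigh(c); print('axis',np.degrees(np.arctan2(V[1,1],V[0,1])),np.sqrt(w))
k=dark&(abs(P[:,:,0]-625)<25)&(abs(P[:,:,1]+305)<25)&(m>160)
v,u=np.nonzero(k); print('knob px',len(u),u.mean(),v.mean(),P[k].mean(0),np.percentile(P[k],[5,95],axis=0))
cv2.imwrite('pics/w1b.png',cv2.resize(z['im'][:,:,::-1],(800,600)))
E
```

```text
T [[-0.0, -0.97, -0.26, 605.36], [-1.0, 0.0, 0.0, -195.4], [-0.0, 0.26, -0.97, 546.32]]
grip px 335 301.6537313432836 126.48059701492538 296 307 97 153 [ 597.49760674 -222.78073774  142.75008861] [[ 580.0055408  -227.84285942  140.15468168]
 [ 614.77519517 -217.67908204  144.8143102 ]]
axis 176.55636211753972 [ 3.17788234 11.40066675]
knob px 275 379.8872727272727 100.78545454545454 [ 624.3159366  -298.79437379  186.16363741] [[ 617.32213131 -306.10776522  174.33583753]
 [ 631.31192833 -292.82558847  190.03718143]]
```

View pics/w1b.png

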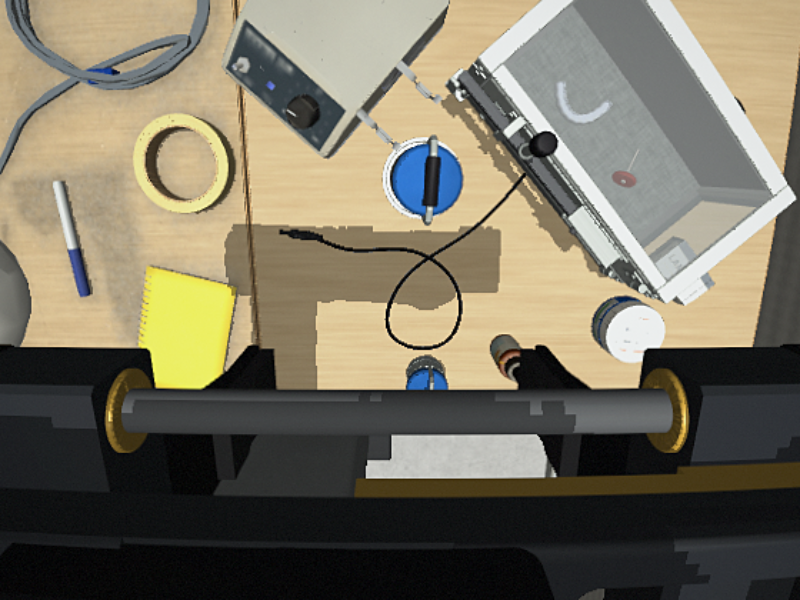

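The wrist view shows the larger canister's black grip at (432,180) and the knob at (542,145), with clear space around both. There is also free desk at about (350,290), left of the cable loop. Next I'll move above the grip for a second, closer measurement.

Emit:
drive_tool(steps=[{"slide": [0.8, 0.4, 1], "yaw": 0.4}, {"slide": [0.8, 0.4, 1], "yaw": 0}, {"slide": [0.8, 0.3, 1], "yaw": 0}, {"slide": [0, 0, 1], "yaw": 0}, {"slide": [0, 0, 0.5], "yaw": 0}, {"slide": [0, 0, 0], "yaw": 0}])

```text
time_s: 5.95
ee_pos: [594.2, -224.7, 272.0]
eef_rot: [[0.999, -0.049, -0.002], [-0.049, -0.999, 0.0], [-0.002, 0.0, -1.0]]
wrist_force: [-0.6, -0.5, 0.6]
gripper_width: 1.001
grasp_force: 0.0
```

```bash
cat > m.py <<'E'
from h import *
def meas(fn,g=(598,-224),kn=(624,-301),gz=(122,155)):
    z=load(fn); P=cloud(z); im=z['im'].astype(int); m=P[:,:,2]; dark=im.max(2)<70; out={}
    for n,c,lo,hi,r in(('grip',g,*gz,28),('knob',kn,160,200,20)):
        k=dark&(np.hypot(P[:,:,0]-c[0],P[:,:,1]-c[1])<r)&(m>lo)&(m<hi)
        k=cv2.morphologyEx(k.astype(np.uint8),cv2.MORPH_OPEN,np.ones((3,3)))>0
        if k.sum()<20: continue
        v,u=np.nonzero(k); q=P[k]; w,V=np.linalg.eigh(np.cov(q[:,:2].T)); out[n]=(u.mean(),v.mean())
        lo_,hi_=np.percentile(q,[3,97],axis=0)
        print(n,len(u),'px',u.mean().round(1),v.mean().round(1),'mid',((lo_+hi_)/2).round(1),'lo',lo_.round(1),'hi',hi_.round(1),'ax',np.degrees(np.arctan2(V[1,1],V[0,1])).round(1))
    return z,out
E
python3 - <<'E'
from m import *
s=manip.sense();print(s['ee_pos'],s['eef_rot'][:,0])
snap('wrist','w2'); a,oa=meas('w1'); b,ob=meas('w2')
for n in('grip','knob'):
    if n in ob: print(n,tri([(a,*oa[n]),(b,*ob[n])]))
E
```

```text
[ 594.20831547 -224.6979081   272.0281479 ] [ 0.99880961 -0.04875061 -0.00165493]
grip 328 px 301.6 126.6 mid [ 597.2 -222.8  142.2] lo [ 579.6 -228.   139.4] hi [ 614.8 -217.6  145.1] ax 176.5
knob 272 px 379.8 100.8 mid [ 624.6 -299.5  181.6] lo [ 617.3 -306.5  173.1] hi [ 631.9 -292.6  190.2] ax 165.5
grip 588 px 277.2 196.7 mid [ 598.  -223.6  142. ] lo [ 579.6 -229.4  139.2] hi [ 616.4 -217.8  144.7] ax 176.3
knob 528 px 378.7 168.4 mid [ 625.7 -299.5  181.7] lo [ 618.5 -306.9  173.4] hi [ 632.8 -292.1  190. ] ax 85.5
grip (array([ 597.28744677, -223.29669289,  136.3258685 ]), [np.float64(0.09286022490350296), np.float64(0.09286022490354562)])
knob (array([ 624.74176398, -301.20898228,  177.92365283]), [np.float64(0.10059896204363838), np.float64(0.10059896204357792)])
```

Two wrist views put the grip at (597.8, -223.4), with its centre at z≈138. That matches the text (16+122). A full-depth grasp would put the gripper body at the knob's height, so I'll grasp about 8 mm higher on the fingers.

Emit:
drive_tool(steps=[{"slide": [0.1, 0, 1], "yaw": 0.1}, {"slide": [0.05, -0.05, 1], "yaw": 0}, {"slide": [0, 0, 1], "yaw": 0}, {"slide": [0, 0, 1], "yaw": 0}, {"slide": [0, 0, 1], "yaw": 0}, {"slide": [0, 0, 0.8], "yaw": 0}, {"slide": [0, 0, 0], "yaw": 0}])

```text
time_s: 6.88
ee_pos: [598.3, -223.5, 127.5]
eef_rot: [[0.998, -0.061, -0.001], [-0.061, -0.998, 0.0], [-0.001, 0.0, -1.0]]
wrist_force: [0.8, 0.2, -0.3]
gripper_width: 0.999
grasp_force: 0.0
```

Emit:
drive_tool(steps=[{"slide": [0, 0, 0], "yaw": 0}, {"slide": [0, 0, 0], "yaw": 0}, {"slide": [0, 0, 0], "yaw": 0}, {"slide": [0, 0, 0], "yaw": 0}, {"slide": [0, 0, 0], "yaw": 0}, {"slide": [0, 0, 0], "yaw": 0}, {"slide": [0, 0, 0], "yaw": 0}, {"slide": [0, 0, 0], "yaw": 0}], grip=1, grip_force=25)

```text
time_s: 7.88
ee_pos: [598.6, -223.6, 127.5]
eef_rot: [[0.998, -0.061, -0.0], [-0.061, -0.998, -0.0], [-0.0, 0.0, -1.0]]
wrist_force: [0.5, 0.8, 0.2]
gripper_width: 0.17
grasp_force: 0.0
```

Emit:
drive_tool(steps=[{"slide": [0, 0, 0], "yaw": 0}, {"slide": [0, 0, 0], "yaw": 0}, {"slide": [0, 0, 0], "yaw": 0}, {"slide": [0, 0, -0.3], "yaw": 0}, {"slide": [0, 0, -0.5], "yaw": 0}, {"slide": [0, 0, -0.5], "yaw": 0}, {"slide": [0, 0, -0.5], "yaw": 0}, {"slide": [0, 0, 0], "yaw": 0}])

```text
time_s: 8.88
ee_pos: [599.5, -223.8, 174.5]
eef_rot: [[0.998, -0.061, 0.004], [-0.061, -0.998, -0.001], [0.004, 0.0, -1.0]]
wrist_force: [-0.0, 0.3, -2.7]
gripper_width: 0.126
grasp_force: 25.0
```

Emit:
drive_tool(steps=[{"slide": [-0.4, -0.25, 0], "yaw": 0}, {"slide": [-0.8, -0.5, 0], "yaw": 0}, {"slide": [-0.9, -0.6, 0], "yaw": 0}, {"slide": [-1, -0.65, 0], "yaw": 0}, {"slide": [-1, -0.65, 0], "yaw": 0}, {"slide": [-0.9, -0.6, 0], "yaw": 0}, {"slide": [-0.6, -0.35, 0], "yaw": 0}, {"slide": [-0.3, -0.2, 0], "yaw": 0}])

```text
time_s: 9.88
ee_pos: [456.2, -119.4, 172.6]
eef_rot: [[0.998, -0.06, -0.0], [-0.06, -0.998, -0.0], [-0.0, 0.0, -1.0]]
wrist_force: [0.5, -0.9, -2.1]
gripper_width: 0.127
grasp_force: 25.0
```

Emit:
drive_tool(steps=[{"slide": [0, 0, 0.3], "yaw": 0}, {"slide": [0, 0, 0.6], "yaw": 0}, {"slide": [0, 0, 0.6], "yaw": 0}, {"slide": [0, 0, 0.4], "yaw": 0}, {"slide": [0, 0, 0.2], "yaw": 0}, {"slide": [0, 0, 0.1], "yaw": 0}, {"slide": [0, 0, 0.1], "yaw": 0}, {"slide": [0, 0, 0], "yaw": 0}])

```text
time_s: 10.88
ee_pos: [457.2, -119.8, 115.2]
eef_rot: [[0.998, -0.061, 0.0], [-0.061, -0.998, 0.0], [0.0, -0.0, -1.0]]
wrist_force: [0.4, 1.0, -1.4]
gripper_width: 0.126
grasp_force: 25.0
```

```bash
python3 - <<'E'
from h import *
s=manip.sense();print(s['ee_pos'],s['wrist_force'])
snap('wrist','w3')
E
```

```text
[ 457.19917277 -119.78915942  115.18575191] [ 0.43473368  0.9684811  -1.37397624]
```

View pics/w3.png

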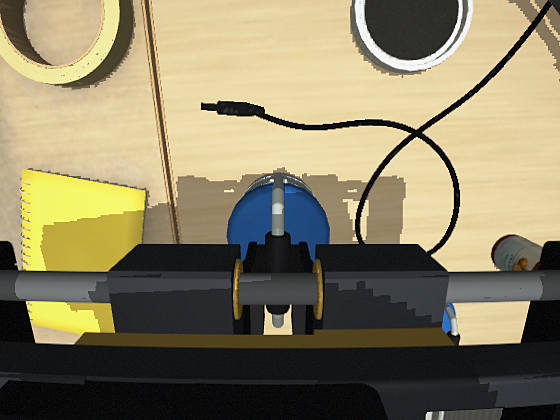

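The wrist view shows the canister at (278,210) hanging upright over bare desk. It is clear of the cable loop, whose left edge is at (358,215), and the stand at (413,20) is empty. I'll lower it the last few millimetres.

Emit:
drive_tool(steps=[{"slide": [0, 0, 0.04], "yaw": 0}, {"slide": [0, 0, 0.04], "yaw": 0}, {"slide": [0, 0, 0.04], "yaw": 0}, {"slide": [0, 0, 0], "yaw": 0}])

```text
time_s: 11.42
ee_pos: [457.0, -119.8, 112.0]
eef_rot: [[0.998, -0.061, -0.0], [-0.061, -0.998, -0.0], [-0.0, 0.0, -1.0]]
wrist_force: [-0.5, 1.3, -2.5]
gripper_width: 0.131
grasp_force: 25.0
```

Emit:
drive_tool(steps=[{"slide": [0, 0, 0.03], "yaw": 0}, {"slide": [0, 0, 0.02], "yaw": 0}, {"slide": [0, 0, 0], "yaw": 0}, {"slide": [0, 0, 0], "yaw": 0}])

```text
time_s: 11.92
ee_pos: [457.5, -120.0, 111.3]
eef_rot: [[0.998, -0.06, 0.001], [-0.06, -0.998, -0.0], [0.001, 0.0, -1.0]]
wrist_force: [-0.8, -0.8, 2.6]
gripper_width: 0.126
grasp_force: 25.0
```

Emit:
drive_tool(steps=[{"slide": [0, 0, 0], "yaw": 0}, {"slide": [0, 0, 0], "yaw": 0}, {"slide": [0, 0, 0], "yaw": 0}, {"slide": [0, 0, 0], "yaw": 0}, {"slide": [0, 0, 0], "yaw": 0}, {"slide": [0, 0, 0], "yaw": 0}], grip=0.3)

```text
time_s: 12.68
ee_pos: [457.1, -119.8, 110.8]
eef_rot: [[0.998, -0.061, -0.0], [-0.061, -0.998, 0.0], [-0.0, -0.0, -1.0]]
wrist_force: [-0.1, -0.5, 1.1]
gripper_width: 0.675
grasp_force: 0.0
```

Emit:
drive_tool(steps=[{"slide": [0, 0, -0.4], "yaw": 0}, {"slide": [0, 0, -0.8], "yaw": 0}, {"slide": [0, 0, -1], "yaw": 0}, {"slide": [0, 0, -1], "yaw": 0}, {"slide": [0, 0, -1], "yaw": 0}, {"slide": [0, 0, -1], "yaw": 1}, {"slide": [0, 0, -1], "yaw": 1}, {"slide": [0, 0, 0], "yaw": 1}])

```text
time_s: 13.68
ee_pos: [458.3, -119.9, 268.9]
eef_rot: [[0.911, -0.412, 0.006], [-0.412, -0.911, -0.0], [0.006, -0.002, -1.0]]
wrist_force: [0.0, -0.3, 0.4]
gripper_width: 0.705
grasp_force: 0.0
```

```bash
python3 - <<'E'
from h import *
snap('top','t4'); P=cloud(load('t4')); snap('side','s4'); im=load('t4')['im'].astype(int)
blue=(im[:,:,2]>im[:,:,0]+60)&(abs(P[:,:,0]-457)<60)&(abs(P[:,:,1]+120)<60)
print(blue.sum(),np.median(P[blue],axis=0) if blue.any() else '')
a=cv2.resize(load('t4')['im'][120:280,230:420][:,:,::-1],(760,640))[:600]; cv2.imwrite('pics/t4c.png',a)
E
```

```text
0
```

View pics/t4c.png

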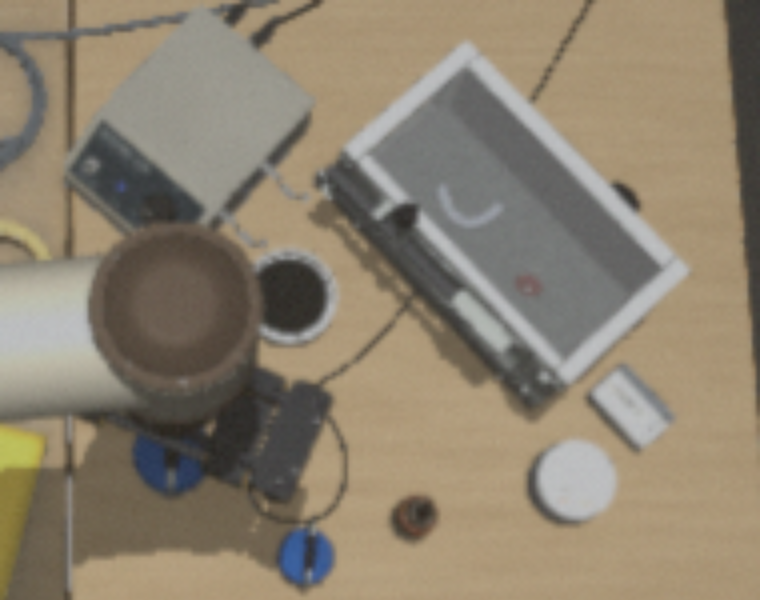

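The canister stands upright at (168,460) in the crop, away from the gate, and the stand is empty at (292,297). The knob is at (403,215). Next I'll move over the knob and turn the tool along the gate.

Emit:
drive_tool(steps=[{"slide": [1, 0.42, -0.5], "yaw": 0}, {"slide": [1, 0.42, -0.5], "yaw": 0}, {"slide": [1, 0.42, 0], "yaw": 0}, {"slide": [1, 0.42, 0], "yaw": 0}, {"slide": [1, 0.42, 0], "yaw": 0}, {"slide": [1, 0.42, 0], "yaw": 0}, {"slide": [1, 0.42, 0], "yaw": 0}, {"slide": [1, 0.42, 0], "yaw": 0}])

```text
time_s: 14.78
ee_pos: [605.7, -278.8, 290.5]
eef_rot: [[0.914, -0.406, -0.001], [-0.406, -0.914, 0.0], [-0.001, 0.0, -1.0]]
wrist_force: [0.5, -0.0, -0.2]
gripper_width: 0.7
grasp_force: 0.0
```

Emit:
drive_tool(steps=[{"slide": [1, 0.42, 0], "yaw": 0.4}, {"slide": [0, 0, 0], "yaw": 1}, {"slide": [0, 0, 0], "yaw": 1}, {"slide": [0, 0, 0], "yaw": 1}, {"slide": [0, 0, 0], "yaw": 1}, {"slide": [0, 0, 0], "yaw": 1}, {"slide": [0, 0, 0], "yaw": 1}, {"slide": [0, 0, 0], "yaw": 1}])

```text
time_s: 15.78
ee_pos: [623.6, -297.9, 290.4]
eef_rot: [[0.257, -0.966, -0.001], [-0.966, -0.257, 0.0], [-0.001, 0.001, -1.0]]
wrist_force: [-0.1, 0.3, 0.5]
gripper_width: 0.7
grasp_force: 0.0
```

Emit:
drive_tool(steps=[{"slide": [0, 0, 0], "yaw": 1}, {"slide": [0, 0, 0], "yaw": 1}, {"slide": [0, 0, 0], "yaw": 1}, {"slide": [0, 0, 0], "yaw": 1}, {"slide": [0, 0, 0], "yaw": 1}, {"slide": [0, 0, 0], "yaw": 1}, {"slide": [0, 0, 0], "yaw": 1}, {"slide": [0, 0, 0], "yaw": 1}])

```text
time_s: 16.77
ee_pos: [623.7, -297.9, 290.4]
eef_rot: [[-0.644, -0.765, -0.001], [-0.765, 0.644, 0.0], [0.0, 0.001, -1.0]]
wrist_force: [0.2, 0.2, -0.6]
gripper_width: 0.7
grasp_force: 0.0
```

Emit:
drive_tool(steps=[{"slide": [0, 0, 0], "yaw": 1}, {"slide": [0, 0, 0], "yaw": 0}])

```text
time_s: 17.02
ee_pos: [623.7, -297.9, 290.5]
eef_rot: [[-0.728, -0.686, -0.001], [-0.686, 0.728, 0.0], [0.0, 0.001, -1.0]]
wrist_force: [-1.2, -0.8, -0.2]
gripper_width: 0.703
grasp_force: 0.0
```

```bash
python3 - <<'E'
from m import *
s=manip.sense();print(s['ee_pos'],s['eef_rot'][:,0],s['joint_positions'])
snap('wrist','w5'); b,ob=meas('w5',kn=(624.5,-300.5)); a,oa=meas('w2')
if 'knob' in ob: print(tri([(a,*oa['knob']),(b,*ob['knob'])]))
# front top edge of the frame
for fn in('w1','w2','w5'):
    z=load(fn);P=cloud(z);im=z['im'];k=(P[:,:,2]>138)&(P[:,:,2]<152)&(im.min(2)>140)
    q=P[k][:,:2]; th=np.radians(42); 
    for _ in range(4):
        e=np.array([np.cos(th),np.sin(th)]); n=np.array([-e[1],e[0]])
        t=q@e; w=q@n; bins=np.digitize(t,np.arange(t.min(),t.max(),5)); pts=[]
        for i in np.unique(bins):
            g=bins==i
            if g.sum()>10: pts.append((np.median(t[g]),np.percentile(w[g],97)))
        pts=np.array(pts); 
        import numpy as _n
        p=np.polyfit(pts[:,0],pts[:,1],1); r=pts[:,1]-np.polyval(p,pts[:,0]); g=abs(r)<np.median(abs(r))*2+.5; p=np.polyfit(pts[g,0],pts[g,1],1); th+=np.arctan(p[0])
    print(fn,len(q),np.degrees(th),'front offset n',p[1],'knob n',np.array([624.6,-300.6])@n,pts[:,0].min(),pts[:,0].max())
E
```

```text
[ 623.70684778 -297.90167444  290.5003723 ] [-7.27683633e-01 -6.85912762e-01  4.60958141e-04] [-1.21646383e+01  2.69831138e+01  1.78385976e+01 -2.99588718e-03
 -8.09063796e+01 -3.45274581e+01]
knob 446 px 272.2 204.6 mid [ 623.7 -302.2  181.6] lo [ 616.1 -309.9  173.3] hi [ 631.2 -294.5  190. ] ax -138.4
grip 588 px 277.2 196.7 mid [ 598.  -223.6  142. ] lo [ 579.6 -229.4  139.2] hi [ 616.4 -217.8  144.7] ax 176.3
knob 528 px 378.7 168.4 mid [ 625.7 -299.5  181.7] lo [ 618.5 -306.9  173.4] hi [ 632.8 -292.1  190. ] ax 85.5
(array([ 624.72377064, -301.28851295,  177.95584718]), [np.float64(0.025452860677880104), np.float64(0.02545286067775087)])
w1 17719 42.270515210416775 front offset n -654.2090010516597 knob n -639.7473741296963 87.62105183871796 344.8867556223461
w2 29508 50.399768518737716 front offset n -685.4543646748373 knob n -672.8212449385122 -21.750631359072543 240.5607156393702
w5 32187 41.35441675207734 front offset n -652.0237588437452 knob n -638.3299667812269 109.11866683197944 346.84371250101356
```

View pics/w5.png

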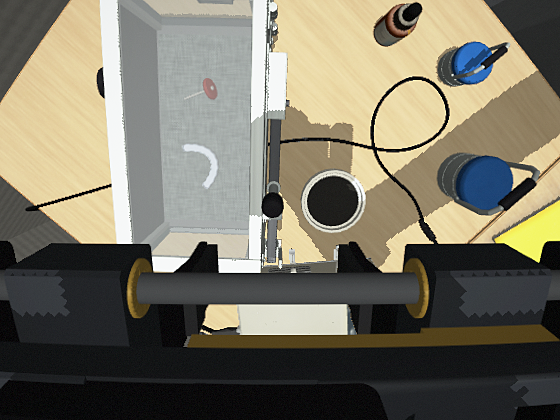

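In this view the knob is at (272,205), beside the front edge of the box top, and the stand is empty. The fingers will straddle the knob from front to back. The triangulated centre is (624.7, -301.3, 178.0), which agrees with the text (~177).

Emit:
drive_tool(steps=[{"slide": [0.06, -0.13, 1], "yaw": 0.19}, {"slide": [0, 0, 1], "yaw": 0}, {"slide": [0, 0, 1], "yaw": 0}, {"slide": [0, 0, 1], "yaw": 0}, {"slide": [0, 0, 0.8], "yaw": 0}, {"slide": [0, 0, 0.4], "yaw": 0}, {"slide": [0, 0, 0.06], "yaw": 0}, {"slide": [0, 0, 0], "yaw": 0}])

```text
time_s: 18.08
ee_pos: [625.5, -301.6, 160.2]
eef_rot: [[-0.745, -0.667, 0.001], [-0.667, 0.745, -0.001], [-0.001, -0.001, -1.0]]
wrist_force: [0.7, 0.8, -0.7]
gripper_width: 0.7
grasp_force: 0.0
```

Emit:
drive_tool(steps=[{"slide": [0, 0, 0], "yaw": 0}, {"slide": [0, 0, 0], "yaw": 0}, {"slide": [0, 0, 0], "yaw": 0}, {"slide": [0, 0, 0], "yaw": 0}, {"slide": [0, 0, 0], "yaw": 0}, {"slide": [0, 0, 0], "yaw": 0}, {"slide": [0, 0, 0], "yaw": 0}, {"slide": [0, 0, 0], "yaw": 0}], grip=1, grip_force=6)

```text
time_s: 19.08
ee_pos: [625.2, -301.5, 159.4]
eef_rot: [[-0.745, -0.667, 0.0], [-0.667, 0.745, -0.0], [-0.0, -0.0, -1.0]]
wrist_force: [0.2, -1.8, -0.3]
gripper_width: 0.201
grasp_force: 6.0
```

Emit:
drive_tool(steps=[{"slide": [0, 0, 0], "yaw": 0}, {"slide": [0, 0, 0], "yaw": 0}, {"slide": [0.07, 0, -0.1], "yaw": 0}, {"slide": [0.07, 0, -0.1], "yaw": 0}, {"slide": [0.07, 0, -0.1], "yaw": 0}, {"slide": [0.07, 0, -0.1], "yaw": 0}, {"slide": [0, 0, 0], "yaw": 0}, {"slide": [0, 0, 0], "yaw": 0}], grip_force=35)

```text
time_s: 20.08
ee_pos: [619.2, -306.1, 168.9]
eef_rot: [[-0.745, -0.667, -0.001], [-0.667, 0.745, 0.0], [0.001, 0.001, -1.0]]
wrist_force: [0.2, -0.7, -3.7]
gripper_width: 0.19
grasp_force: 35.0
```

Emit:
drive_tool(steps=[{"slide": [0.1, 0, -0.02], "yaw": 0}, {"slide": [0.2, 0, -0.02], "yaw": 0}, {"slide": [0.2, 0, 0], "yaw": 0}, {"slide": [0.2, 0, 0], "yaw": 0}, {"slide": [0.2, 0, 0], "yaw": 0}, {"slide": [0, 0, 0], "yaw": 0}])

```text
time_s: 20.82
ee_pos: [602.4, -321.5, 170.2]
eef_rot: [[-0.746, -0.666, -0.001], [-0.666, 0.746, -0.0], [0.001, 0.0, -1.0]]
wrist_force: [0.1, -0.2, -3.8]
gripper_width: 0.192
grasp_force: 35.0
```

Emit:
drive_tool(steps=[{"slide": [0.15, 0, 0], "yaw": 0}, {"slide": [0.15, 0, 0], "yaw": 0}, {"slide": [0.12, 0, 0], "yaw": 0}, {"slide": [0.08, 0, 0], "yaw": 0}, {"slide": [0.04, 0, 0], "yaw": 0}, {"slide": [0, 0, 0], "yaw": 0}])

```text
time_s: 21.58
ee_pos: [592.8, -330.1, 170.3]
eef_rot: [[-0.745, -0.667, -0.0], [-0.667, 0.745, -0.0], [0.0, 0.0, -1.0]]
wrist_force: [1.7, -0.1, -2.8]
gripper_width: 0.191
grasp_force: 35.0
```

Emit:
drive_tool(steps=[{"slide": [0.05, 0, 0], "yaw": 0}, {"slide": [0.05, 0, 0], "yaw": 0}, {"slide": [0, 0, 0], "yaw": 0}, {"slide": [0, 0, 0], "yaw": 0}])

```text
time_s: 22.08
ee_pos: [591.6, -331.5, 170.7]
eef_rot: [[-0.745, -0.667, 0.001], [-0.667, 0.745, -0.0], [-0.001, -0.001, -1.0]]
wrist_force: [2.9, 1.6, -2.1]
gripper_width: 0.192
grasp_force: 35.0
```

Emit:
drive_tool(steps=[{"slide": [0.01, 0.13, 0], "yaw": -0.23}, {"slide": [0.02, 0.25, 0], "yaw": -0.45}, {"slide": [0.02, 0.25, 0], "yaw": -0.45}, {"slide": [0.02, 0.25, 0], "yaw": -0.45}, {"slide": [0, 0, 0], "yaw": 0}])

```text
time_s: 22.7
ee_pos: [574.6, -317.4, 171.0]
eef_rot: [[-0.606, -0.796, 0.002], [-0.796, 0.606, -0.0], [-0.001, -0.002, -1.0]]
wrist_force: [3.9, 2.3, 0.2]
gripper_width: 0.188
grasp_force: 35.0
```

Emit:
drive_tool(steps=[{"slide": [0.01, 0.25, 0.02], "yaw": -0.45}, {"slide": [0.02, 0.25, 0.02], "yaw": -0.45}, {"slide": [0.02, 0.25, 0.02], "yaw": -0.45}, {"slide": [0, 0, 0], "yaw": 0}])

```text
time_s: 23.2
ee_pos: [559.3, -307.6, 170.3]
eef_rot: [[-0.47, -0.883, 0.004], [-0.883, 0.47, -0.0], [-0.001, -0.004, -1.0]]
wrist_force: [4.0, 4.5, 1.9]
gripper_width: 0.192
grasp_force: 35.0
```

```bash
python3 - <<'E'
from h import *
print(manip.sense()['joint_positions'])
snap('side','s6'); z=load('s6'); cv2.imwrite('pics/s6c.png',cv2.resize(z['im'][110:220,180:370][:,:,::-1],(760,440),interpolation=cv2.INTER_CUBIC))
E
```

```text
[-1.43298393e+01  2.54094768e+01 -1.97650251e+00 -3.97551588e-02
 -6.23972122e+01 -1.36657351e+01]
```

View pics/s6c.png

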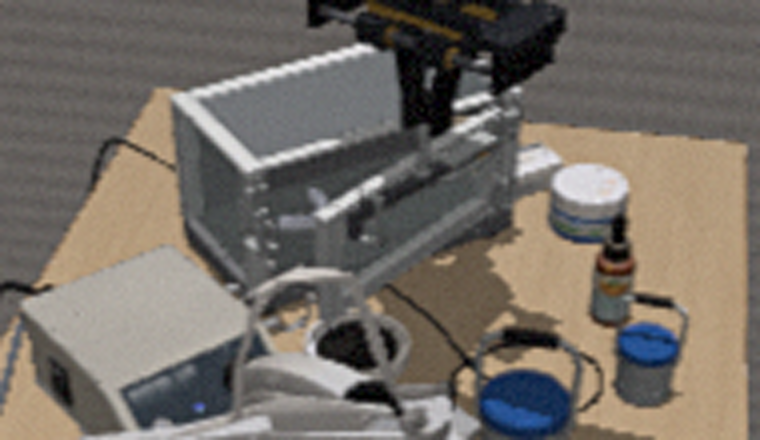

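The side view shows the gate partly open, with the bolt drawn clear of the keeper and the canister standing upright at (525,390). The gate has turned about 20° so far, and I'll pull it the last 10°.

Emit:
drive_tool(steps=[{"slide": [0.01, 0.25, -0.03], "yaw": -0.45}, {"slide": [0.01, 0.25, 0], "yaw": -0.45}, {"slide": [0.01, 0.25, 0], "yaw": -0.45}, {"slide": [0, 0.06, 0], "yaw": -0.1}, {"slide": [0, 0, 0], "yaw": 0}, {"slide": [0, 0, 0], "yaw": 0}, {"slide": [0, 0, 0], "yaw": 0}])

```text
time_s: 24.12
ee_pos: [540.3, -300.2, 170.4]
eef_rot: [[-0.311, -0.95, 0.002], [-0.95, 0.311, -0.0], [-0.001, -0.002, -1.0]]
wrist_force: [4.2, 4.1, 1.3]
gripper_width: 0.191
grasp_force: 35.0
```

```bash
python3 - <<'E'
from h import *
s=manip.sense(); r=s['ee_pos'][:2]-np.array([510.1,-412.9]); print(s['ee_pos'],s['wrist_force'],np.hypot(*r),np.degrees(np.arctan2(r[1],r[0]))-45,s['joint_positions'])
snap('side','s7'); snap('top','t7'); z=load('s7'); t=load('t7')
a=cv2.resize(z['im'][115:215,200:340][:,:,::-1],(448,320),interpolation=cv2.INTER_CUBIC); b=cv2.resize(t['im'][140:260,265:395][:,:,::-1],(347,320),interpolation=cv2.INTER_CUBIC)
cv2.imwrite('pics/c7.png',np.hstack([a,b]))
# gate line from the side depth: points at top rail height 128..136
for z in (z,t):
    P=cloud(z); k=(P[:,:,2]>124)&(P[:,:,2]<140)&(P[:,:,0]>480)&(P[:,:,0]<620)&(P[:,:,1]<-180)&(P[:,:,1]>-420); q=P[k][:,:2]
    if len(q)>20:
        w=cv2.fitLine(q.astype(np.float32),cv2.DIST_HUBER,0,.01,.01).ravel(); print(len(q),np.degrees(np.arctan(w[1]/w[0])),w[2:],q.min(0),q.max(0))
E
```

```text
[ 540.3027362  -300.1861445   170.35298461] [4.20042491 4.05332066 1.31247341] 116.69026735310023 29.999454753231973 [-1.40859621e+01  2.35724967e+01 -4.96001425e+00 -2.92731120e-02
 -6.13413324e+01 -4.00838226e+00]
352 68.8935 [ 550.84265 -295.78207] [ 499.3046437  -419.72246557] [ 603.13687523 -201.97745448]
321 69.670586 [ 547.93805 -314.0823 ] [ 502.19630342 -419.22497741] [ 595.49905376 -210.35953189]
```

View pics/c7.png

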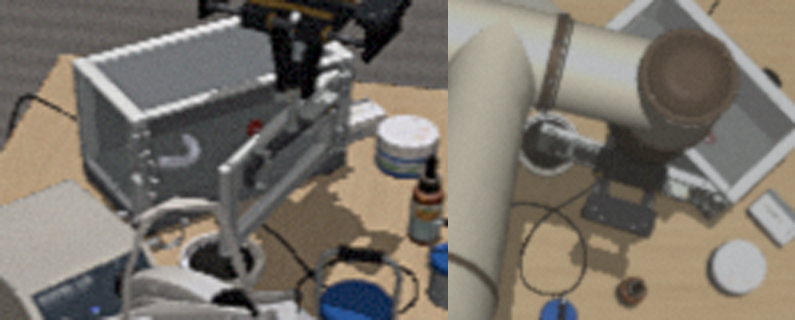

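The gate stands about 28–30° open, held by the knob with the bolt drawn. The canister is upright, and the pot, dropper bottle and carton have not moved. I'm handing in now.

```bash
python3 -c "
from plant import manip
print(manip.sign_off())"
```

```text
the job is handed in; nothing more can be done
None
```

The job is handed in at about 24 s: the canister stands upright on the desk about 17 cm from the stand, clear of the gate, and the arm holds the gate about 30° ajar by the knob, with the bolt drawn to its stop as far as travel and resistance show; the hand-in gave no verdict.

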